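# Refit and lock the service cover of the microscope lamp supply

## Task

Refit the loose metal cover on the microscope's lamp supply housing: tilt it so that its plain edge slips in under the overhanging lip, then level it down into the recess until it lies fully home. Then turn its black wing knob clockwise all the way, a quarter turn, so that the hidden tongue swings behind the frame edge, and let go. Leave the dropper bottle, slide box, glass dish and lens where they stand.

Things in the scene. Friction and masses are not known exactly. Their poses are not given: they have to be found in the camera images.
- seat (a point): Fixed white lamp supply housing, 200 x 160 mm, rim 70 mm above the bench: where the centre of the cover's plate lies when fully home, 64.5 mm up. z up, x from the lip side to the side where the tongue locks; turns with the housing. Centred here is a recess 124 mm (x) by 94 mm (y) whose ledge, on which the cover lies, is 62 mm above the bench, 8 mm below the rim.
- lip (a point): Middle of the free edge of the metal lip over the -x end of the recess, at its underside, 73 mm above the bench, at x = -52 mm of seat; same axes. The lip is 94 mm wide, 3 mm thick and overhangs the first 10 mm of the recess, back to the recess wall at x = -62 mm of seat. So the cover enters only tilted, about 10 to 18 degrees, the end away from the lip high.
- ledge (a point): Middle of the inner edge of the recess's ledge at the locking end, at its underside, x = +50, y = 0 mm of seat, 58 mm above the bench; same axes. The ledge is 4 mm thick, 12 mm wide at both x ends and 6 mm wide along both y sides; inside it the cavity is open and 50 mm deep. The tongue must swing in under this edge.
- cover_mid (a point): Centre of the loose aluminium cover's plate (about 200 g with knob), 120 (x) x 90 (y) x 5 mm, half-way through its thickness. x from the plain edge, which goes under the lip, to the knob end; z up. Two flanges, x = -35 to 35 mm, 3 mm thick, at y = -34.5 and 34.5 mm, stick 14 mm down from the underside; it starts standing on them on the bench, this point 16.5 mm up.
- wing (a point): Grip of the cover's black wing knob: an upright flat wing 44 mm long (this point's y), 10 mm thick (its x), 24 mm tall, on an 18 mm hub; z up. On the knob axis, at x = 28, y = 0 mm of cover_mid and 30.5 mm above it (28 mm above the plate's outer face; the wing spans 14 to 38 mm above that face). The wing turns with the knob.
- tongue (a point): Tip of the steel tongue under the plate, fixed to the knob: it points along the wing's +y, 28 mm from the knob axis, 12 mm wide, 4 mm thick, lying 6 to 10 mm below the plate's underside (this point 8 mm below), so it passes 2 mm under the ledge when the cover is home.
- knob (a joint): Turn of the wing knob on the cover, rad: 0 = tongue and wing along the cover's y (tongue to +y), unlocked; grows clockwise seen from above; 1.571 = end stop, tongue along the cover's +x, behind the frame edge. It starts at 0.1 to 0.4, unlocked, and the cover is fitted so. It stays where it is left: friction 0.08 N m, no spring.
- dropper_mid (a point): Middle of a small amber dropper bottle, 32 mm diameter, 70 mm tall, standing loose. Not to be moved.
- slidebox_mid (a point): Middle of a closed grey slide box 85 x 100 x 34 mm, loose. Not to be moved.
- dish_mid (a point): Middle of a closed glass dish 70 mm diameter, 16 mm tall, loose. Not to be moved.
- objective_mid (a point): Middle of a steel objective lens standing loose, 28 mm diameter, 46 mm tall. Not to be moved.
Mind the look-alikes: they are no part of the job. There is more than one size of the part that bears cover_mid; the job needs the middle-sized.

How it is judged:
On the way:
1. the cover lies level and fully home in the recess, plain edge under the lip, knob not yet turned home (horizontal distance between cover_mid and seat below 0.005 m and z of cover_mid in the frame of seat between -0.003 and 0.003 m and angle between the z axis of cover_mid and the z axis of seat, either way round below 0.04 rad and x of wing in the frame of seat above 0.02 m and value of joint knob below 1.2 rad), for 0.1 s.
At the end, for the whole second after the job is handed in: The cover lies home in the recess (plate centre within 5 mm sideways and 3 mm in height of the seat, level within 0.04 rad, knob end away from the lip), at rest and released, with the wing knob turned to at least 1.25 rad, its tongue behind the frame edge (horizontal distance between cover_mid and seat below 0.005 m and z of cover_mid in the frame of seat between -0.003 and 0.003 m and angle between the z axis of cover_mid and the z axis of seat, either way round below 0.04 rad and x of wing in the frame of seat above 0.02 m and value of joint knob above 1.25 rad and linear speed of cover below 0.01 m/s); the robot touches nothing.
It fails at once if the dropper bottle, slide box, glass dish or objective lens was moved by more than 25 mm (distance of any of dropper_mid, slidebox_mid, dish_mid, objective_mid from where it was at the start of the episode above 0.025 m).
It also fails if it takes over 45 s, if anything falls off the work surface, if the arm or the gripper's body presses on something with over 40 N, if the wrist force passes 120 N, or if a joint passes its speed limit or range.

## Robot

A 6-joint arm with a two-finger parallel gripper is mounted at the origin on the work surface. World frame = base frame: x ahead of the robot, y to its left, z up, the work surface at z = 0. Lengths are in m, angles in rad, forces in N, time in s.
With the tool pointing down it reaches from about 0.275 to 0.85 m from the base axis. Payload 5.2 kg.
Tool frame: the origin (TCP) lies midway between the tips of the shut fingers; the grasp point (between the pads) lies 19 mm behind it; z points along the fingers, y is the line along which they close (so a half turn about z gives the same grasp; the last joint's range is limited). The gripper opens to 85 mm and grips with 20 to 120 N. Pads are 22 mm wide; open, the fingers measure 114 mm over their backs; the gripper's body (76 mm by 85 mm) begins 54 mm behind the grasp point. The pads swing forward as they close: fully open they stand 13 mm farther back than shut.
Start: joints at [-1.359, 0.259, 1.535, -0, 1.348, -0.203], TCP at [0.222, -0.503, 0.231] pointing down, gripper open.
Joint ranges: [-3.14, 3.14], [-0.91, 2.08], [0.19, 2.58], [-1.22, 4.36], [0.22, 2.71], [-3.12, 3.12]. Speed limits (rad/s): [2.57, 2.57, 3.14, 3.14, 3.14, 3.14].

## Interface

Orientations are given as a unit quaternion [w, x, y, z].
In Python, from rig import ctrl gives the robot as it stands.
- The arm moves only by the shell command python3 -m pendant 'ROWS' [FORCE]. ROWS is JSON, a list of rows, each an object of numbers: "gripper": the opening in per cent of the stroke, from 0 (shut) to 100 (fully open); "dx", "dy", "dz": the shift along the world's x, y, z in m; "rx", "ry", "rz": the turn, a rotation vector about the world's x, y, z in degrees. In form: [{"gripper": .., "dx": .., "dy": .., "dz": .., "rx": .., "ry": .., "rz": ..}, ...]. A call has 1 to 8 rows; each row is the pose to reach, as a shift and turn from the pose commanded when the call began; what a row does not reach only later rows make up. A row lasts 1/8 s, in which the tool goes at most 62.5 mm and 10.7 degrees, less where a joint would pass 70% of its speed; a pose out of reach is approached as far as the arm can. A call with a gripper value outside its range is refused whole. The fingers move at their own pace and stop on an object; FORCE is the grip in N (left out, the last holds). Time passes only in rows, so rows that repeat a pose let the fingers close. It gives the time, the measured TCP pose, the force, the opening and the grip force at its end, in the units of the state.
- ctrl.observe(): the state, without advancing time (a new reading comes with each control period).
- ctrl.snapshot(name): name is "scene" or "top" or "wrist"; returns the picture (384x512x3 uint8, red, green, blue); there is no depth.
- ctrl.camera_info(name): a dict with "camera_matrix" (3x3 intrinsics, pixels), "rvec" (rotation vector, rad) and "tvec" (3), from world to camera coordinates, as OpenCV has them; the wrist camera has in their place "mount" (4x4, takes a point from camera to tool coordinates, whose origin is the TCP and whose axes are the flange's). Camera axes: x right, y down, z forward; pixel columns grow to the right and rows downward; lengths in m; the calibration is good to about 2 mm. The wrist camera is an equidistant fisheye: a pixel r from the principal point sees the ray r / f radians off the axis. A picture is of the moment at which its call begins: read the wrist's pose just before it. camera_info takes no time and is no camera call.
- ctrl.finish_job(): hands the job in; it is judged then, once.
The state is a dict: "time_s": time; "q": joint angles; "joint_velocities": joint speeds; "tau": joint torques, N m; "tcp_pos": TCP position; "eef_rot": TCP orientation; "force": force on the tool from outside, world axes, zero at the start; "torque": the same for the moment, N m; "opening": finger opening in m; "finger_force": force on a finger pad.
Only numpy, scipy, OpenCV 4.12 (cv2) and the standard library are available. Lean on these libraries where they do the work, as an engineer would, in place of code of your own. Each camera call takes 0.05 s, during which the arm holds its last target. There are 200 camera calls.

## Working session

There is one attempt and no reset: what is moved stays moved. The work goes in short steps, Python scripts to look and compute and a shell command to move; the robot and the scene stay as the last step left them, time stands still between calls to the robot, and variables do not carry over. Pictures are saved under pics/ and viewed, at most 10 in all, crops included, and the job is handed in when it is done.

```bash
ls; mkdir -p pics; python3 - <<'E'
from rig import ctrl
import cv2,numpy as np
for n in("scene","top"):
    im=ctrl.snapshot(n);cv2.imwrite(f"pics/{n}0.png",im[...,::-1])
    print(n,ctrl.camera_info(n))
print(ctrl.camera_info("wrist"))
o=ctrl.observe();print(o)
a=cv2.imread("pics/top0.png");
E
```

```text
pics
scene {'camera_matrix': array([[438.90152403,   0.        , 255.57261746],
       [  0.        , 438.90152403, 185.96707833],
       [  0.        ,   0.        ,   1.        ]]), 'rvec': array([ 2.00721212,  1.13050499, -0.5326719 ]), 'tvec': array([-0.19838053, -0.29998515,  1.45425058])}
top {'camera_matrix': array([[377.4667906 ,   0.        , 253.0195389 ],
       [  0.        , 377.4667906 , 184.43847156],
       [  0.        ,   0.        ,   1.        ]]), 'rvec': array([ 2.12281518, -2.09554535,  0.18711231]), 'tvec': array([-0.12652838,  0.58711878,  0.93408067])}
{'camera_matrix': array([[297.31863964,   0.        , 254.47885853],
       [  0.        , 297.31863964, 197.42712583],
       [  0.        ,   0.        ,   1.        ]]), 'mount': array([[ 5.81754036e-04, -9.49747907e-01, -3.13015294e-01,
         8.06368415e-02],
       [ 9.99999426e-01,  8.34330662e-04, -6.72970625e-04,
        -7.98757667e-05],
       [ 9.00310700e-04, -3.13014723e-01,  9.49747847e-01,
        -1.43380514e-01],
       [ 0.00000000e+00,  0.00000000e+00,  0.00000000e+00,
         1.00000000e+00]])}
{'time_s': 0.1, 'q': array([-1.35880644e+00,  2.59292337e-01,  1.53594939e+00, -2.10842653e-05,
        1.34799549e+00, -2.02793296e-01]), 'joint_velocities': array([ 0.00173696, -0.00151012, -0.00077395, -0.00172177,  0.00042592,
       -0.00072866]), 'tau': array([ 2.64956434e-03, -4.46964240e+01, -2.91249776e+01, -3.26890349e-04,
        6.19454164e-03,  2.29285774e-05]), 'tcp_pos': array([ 0.22156439, -0.50289414,  0.2305556 ]), 'eef_rot': array([-8.22226093e-04,  9.78570524e-01,  2.05910305e-01, -1.40606097e-05]), 'force': array([-0.50882321, -0.29783627, -0.03951242]), 'torque': array([ 0.03510189, -0.00510451, -0.00727677]), 'finger_force': 0.0, 'opening': 0.08536140718874198}
```

View pics/top0.png

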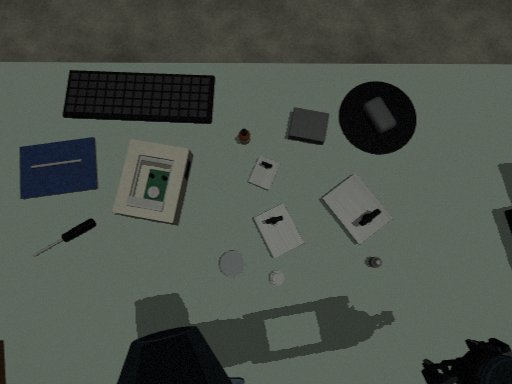

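View pics/scene0.png

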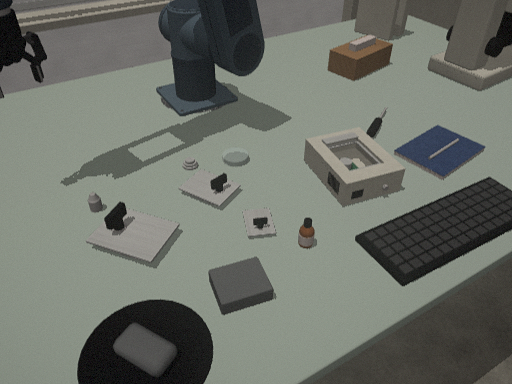

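Covers in the top view that could be taken for the right one: small (264,172), middle (278,231), large (356,209). I choose the middle one at (278,231). The housing is at (153,182), and I'll check both in one crop and measure them.

```bash
cat > h.py <<'E'
import numpy as np,cv2
from rig import ctrl
from scipy.spatial.transform import Rotation as R
def ray(cam,px):
    i=ctrl.camera_info(cam);M=R.from_rotvec(i["rvec"]).as_matrix()
    p=np.atleast_2d(np.array(px,float));d=np.c_[p,np.ones(len(p))]@np.linalg.inv(i["camera_matrix"]).T
    return -M.T@i["tvec"],d@M
def plane(cam,px,z):
    o,d=ray(cam,px);return o+d*((z-o[2])/d[:,2])[:,None]
def proj(cam,P):
    i=ctrl.camera_info(cam);return cv2.projectPoints(np.atleast_2d(np.array(P,float)),i["rvec"],i["tvec"],i["camera_matrix"],None)[0].reshape(-1,2)
E
python3 - <<'E'
from h import *
a=cv2.imread("pics/top0.png")
hsv=cv2.cvtColor(a,cv2.COLOR_BGR2HSV)
for p in [(285,240),(270,225),(356,205),(265,180),(230,220),(130,165),(150,200),(185,180)]: print(p,a[p[1],p[0]],hsv[p[1],p[0]])
# bench is greenish: saturation
m=((hsv[...,1]<28)&(hsv[...,2]>90)).astype(np.uint8)*255
m=cv2.morphologyEx(m,cv2.MORPH_CLOSE,np.ones((9,9)))
for c in cv2.findContours(m,cv2.RETR_EXTERNAL,cv2.CHAIN_APPROX_NONE)[0]:
    if cv2.contourArea(c)>300:
        r=cv2.minAreaRect(c);b=cv2.boxPoints(r)
        w=plane("top",b,0.019);print(np.round(r[0]),np.round(w[:,:2],3).tolist(),np.round(np.linalg.norm(w-np.roll(w,1,0),axis=1),3))
cr=np.hstack([cv2.resize(a[130:230,105:200],None,fx=4,fy=4,interpolation=2)[:400],cv2.resize(a[180:280,235:335],None,fx=4,fy=4,interpolation=2)])
cv2.imwrite("pics/crop1.png",cv2.convertScaleAbs(cr,alpha=1.5))
E
```

```text
(285, 240) [112 116 114] [ 45   9 116]
(270, 225) [113 120 115] [ 51  15 120]
(356, 205) [108 115 114] [ 34  16 115]
(265, 180) [110 115 114] [ 36  11 115]
(230, 220) [ 93 104  92] [ 63  29 104]
(130, 165) [102 115 115] [ 30  29 115]
(150, 200) [101 106 103] [ 48  12 106]
(185, 180) [37 42 41] [36 30 42]
[292. 331.] [[0.245, -0.151], [0.272, -0.28], [0.196, -0.294], [0.17, -0.167]] [0.077 0.132 0.077 0.13 ]
[256. 222.] [[0.957, 0.635], [0.963, -0.855], [0.109, -0.755], [0.084, 0.506]] [0.882 1.49  0.86  1.261]
```

View pics/crop1.png

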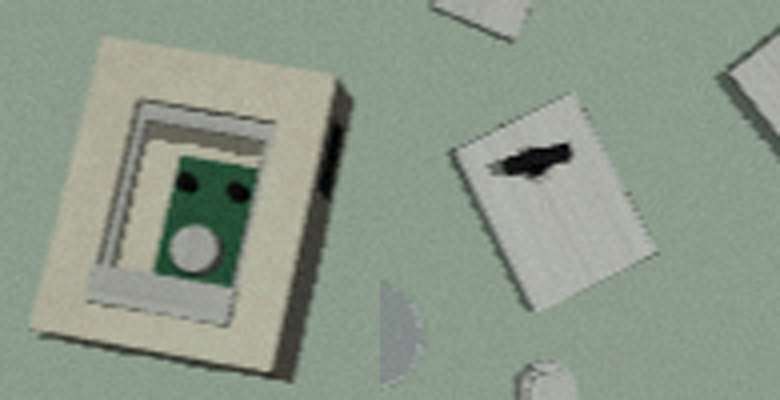

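```bash
python3 - <<'E'
from h import *
a=cv2.imread("pics/top0.png")
f=cv2.GaussianBlur(a,(3,3),0).astype(int);d=f[...,2]-f[...,1]
def fit(x0,y0,x1,y1,t,z,k,name):
    m=((d>t)&(f[...,1]>85)).astype(np.uint8);m2=np.zeros_like(m);m2[y0:y1,x0:x1]=m[y0:y1,x0:x1]
    m2=cv2.morphologyEx(m2,cv2.MORPH_OPEN,np.ones((3,3)))
    c=max(cv2.findContours(m2,cv2.RETR_EXTERNAL,cv2.CHAIN_APPROX_NONE)[0],key=cv2.contourArea)
    w=plane("top",c[:,0,:],z)[:,:2].astype(np.float32)
    r=cv2.minAreaRect(w*1000);print(name,cv2.contourArea(c),r,np.round(cv2.boxPoints(r)).tolist())
fit(245,195,312,265,-7,.019,1,"cover")
fit(105,130,200,230,-7,.070,1,"housing")
q=np.array([[103,38],[336,75],[272,372],[33,330]])/4+[105,130]
print("rim hand",np.round(plane("top",q,.07)[:,:2],4).tolist())
q=np.array([[70,150],[195,93],[277,255],[153,312]])/4+[235,180]
print("cov hand",np.round(plane("top",q,.019)[:,:2],4).tolist())
q=np.array([[93,262],[238,290],[87,302],[225,325]])/4+[105,130]
print("lip",np.round(plane("top",q,.076)[:,:2],4).tolist())
q=np.array([[500-380,163],[570-380,150]])/4+[235,180]
print("wing ends",np.round(plane("top",q,.057)[:,:2],4).tolist())
for n,b,z in (("dropper",(244,136),.07),("dish",(232,263),.016),("lens",(276,278),.046),("box",(308,126),.034),("small",(264,172),.02),("other",(375,262),.04)): print(n,np.round(plane("top",b,z)[0,:2],3))
E
```

```text
cover 1470.5 ((474.3758544921875, -187.15618896484375), (120.63426208496094, 90.24737548828125), 27.334936141967773) [[400.0, -175.0], [442.0, -255.0], [549.0, -200.0], [507.0, -119.0]]
housing 4459.0 ((596.9530029296875, 148.5804443359375), (161.1115264892578, 201.61248779296875), 80.57255554199219) [[484.0, 86.0], [683.0, 53.0], [710.0, 212.0], [511.0, 245.0]]
rim hand [[0.7047, 0.2089], [0.6805, 0.0517], [0.4837, 0.0832], [0.5086, 0.2388]]
cov hand [[0.5059, -0.1181], [0.5454, -0.2017], [0.4382, -0.2556], [0.4001, -0.1741]]
lip [[0.5523, 0.2014], [0.5352, 0.1066], [0.5263, 0.2032], [0.5126, 0.1135]]
wing ends [[0.4937, -0.1512], [0.5027, -0.1962]]
dropper [ 0.717 -0.093]
dish [ 0.386 -0.066]
lens [ 0.35 -0.18]
box [ 0.76  -0.268]
small [ 0.631 -0.148]
other [ 0.394 -0.433]
```

The crop shows the middle cover, about 120.6 x 90.2 mm, with the wing at crop (535,160), so the choice holds. The housing's lip is on the robot side, at crop (165,295). Measured values:
- **Cover:** (0.474, -0.187), yaw 27.3°, knob about 0.28 rad.
- **Seat:** about (0.597, 0.148), yaw -9.4°.

Next is a closer look over the housing, then over the cover.

```bash
python3 -m pendant '[{"dx":0.24,"dy":0.38,"dz":0.02,"rz":77},{"dx":0.24,"dy":0.38,"dz":0.02,"rz":77},{"dx":0.24,"dy":0.38,"dz":0.02,"rz":77},{"dx":0.24,"dy":0.38,"dz":0.02,"rz":77},{"dx":0.24,"dy":0.38,"dz":0.02,"rz":77},{"dx":0.24,"dy":0.38,"dz":0.02,"rz":77},{"dx":0.24,"dy":0.38,"dz":0.02,"rz":77},{"dx":0.24,"dy":0.38,"dz":0.02,"rz":77}]' 60
python3 -m pendant '[{"dx":0.14,"dy":0.21,"dz":0.0},{"dx":0.14,"dy":0.21,"dz":0.0},{"dx":0.14,"dy":0.21,"dz":0.0},{"dx":0.14,"dy":0.21,"dz":0.0},{"dx":0.14,"dy":0.21,"dz":0.0},{"dx":0.14,"dy":0.21,"dz":0.0},{"dx":0.14,"dy":0.21,"dz":0.0}]'
cat >> h.py <<'E'
def wsnap(name):
    o=ctrl.observe();im=ctrl.snapshot("wrist");cv2.imwrite(f"pics/{name}.png",im[...,::-1])
    np.savez(f"pics/{name}.npz",p=o["tcp_pos"],q=o["eef_rot"]);return im,o
def wT(name):
    d=np.load(f"pics/{name}.npz");T=np.eye(4);T[:3,:3]=R.from_quat(d["q"],scalar_first=True).as_matrix();T[:3,3]=d["p"]
    return T@ctrl.camera_info("wrist")["mount"]
def wplane(name,px,z):
    T=wT(name);K=ctrl.camera_info("wrist")["camera_matrix"]
    p=(np.atleast_2d(np.array(px,float))-K[:2,2])/K[0,0];r=np.linalg.norm(p,axis=1,keepdims=True)
    d=np.c_[p*np.sinc(r/np.pi),np.cos(r)]@T[:3,:3].T
    return T[:3,3]+d*((z-T[2,3])/d[:,2])[:,None]
E
python3 - <<'E'
from h import *
im,o=wsnap("w_house");print(o["time_s"],o["tcp_pos"],o["eef_rot"],o["q"])
cv2.imwrite("pics/w_house_v.png",cv2.convertScaleAbs(cv2.resize(im[...,::-1],(800,600),interpolation=2),alpha=1.3))
E
```

```text
0.1 [ 0.22156439 -0.50289414  0.2305556 ] [-8.22226093e-04  9.78570524e-01  2.05910305e-01 -1.40606097e-05] [-1.35880644e+00  2.59292337e-01  1.53594939e+00 -2.10842653e-05
  1.34799549e+00 -2.02793296e-01]invalid input at $[0]: expected keys gripper, dx, dy, dz, rx, ry, rz
invalid input at $[0]: expected keys gripper, dx, dy, dz, rx, ry, rz
```

View pics/w_house_v.png

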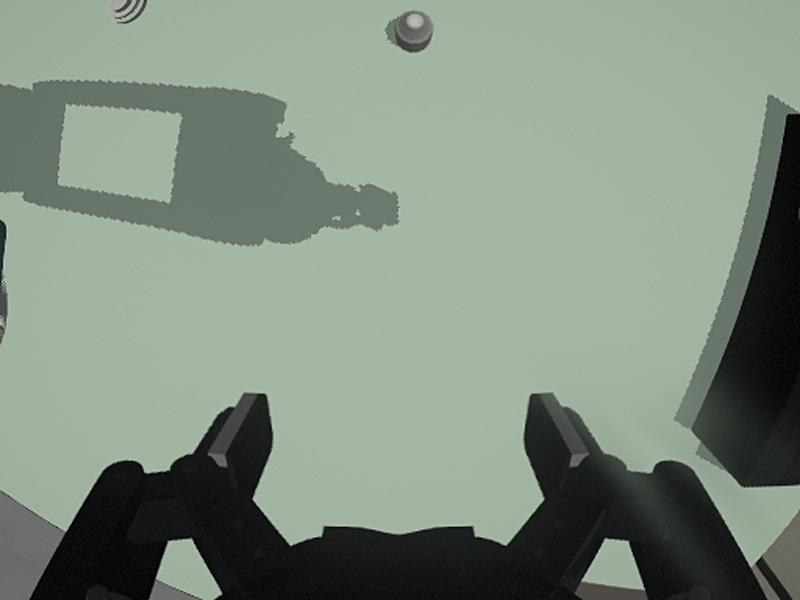

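The move was refused because every row needs all seven keys, so the view shows only the fingers at the start pose. I'll send it again with full rows.

```bash
python3 -m pendant '[{"gripper":100,"dx":0.24,"dy":0.38,"dz":0.02,"rx":0,"ry":0,"rz":77},{"gripper":100,"dx":0.24,"dy":0.38,"dz":0.02,"rx":0,"ry":0,"rz":77},{"gripper":100,"dx":0.24,"dy":0.38,"dz":0.02,"rx":0,"ry":0,"rz":77},{"gripper":100,"dx":0.24,"dy":0.38,"dz":0.02,"rx":0,"ry":0,"rz":77},{"gripper":100,"dx":0.24,"dy":0.38,"dz":0.02,"rx":0,"ry":0,"rz":77},{"gripper":100,"dx":0.24,"dy":0.38,"dz":0.02,"rx":0,"ry":0,"rz":77},{"gripper":100,"dx":0.24,"dy":0.38,"dz":0.02,"rx":0,"ry":0,"rz":77},{"gripper":100,"dx":0.24,"dy":0.38,"dz":0.02,"rx":0,"ry":0,"rz":77}]' 60
python3 -m pendant '[{"gripper":100,"dx":0.14,"dy":0.21,"dz":0.0,"rx":0,"ry":0,"rz":0},{"gripper":100,"dx":0.14,"dy":0.21,"dz":0.0,"rx":0,"ry":0,"rz":0},{"gripper":100,"dx":0.14,"dy":0.21,"dz":0.0,"rx":0,"ry":0,"rz":0},{"gripper":100,"dx":0.14,"dy":0.21,"dz":0.0,"rx":0,"ry":0,"rz":0},{"gripper":100,"dx":0.14,"dy":0.21,"dz":0.0,"rx":0,"ry":0,"rz":0},{"gripper":100,"dx":0.14,"dy":0.21,"dz":0.0,"rx":0,"ry":0,"rz":0},{"gripper":100,"dx":0.14,"dy":0.21,"dz":0.0,"rx":0,"ry":0,"rz":0}]'
python3 - <<'E'
from h import *
im,o=wsnap("w_house");print(o["time_s"],o["tcp_pos"],o["eef_rot"],o["q"])
cv2.imwrite("pics/w_house_v.png",cv2.convertScaleAbs(cv2.resize(im[...,::-1],(800,600),interpolation=2),alpha=1.3))
E
```

```text
time_s: 1.15
tcp_pos: [0.4628, -0.12, 0.2513]
eef_rot: [-0.0, 0.635, 0.773, 0.0]
force: [-0.9, -0.6, -0.0]
opening: 0.0854
finger_force: 0.0
time_s: 2.02
tcp_pos: [0.6012, 0.0849, 0.2513]
eef_rot: [-0.0, 0.639, 0.77, -0.0]
force: [-0.5, -0.5, 0.4]
opening: 0.0857
finger_force: 0.0
2.025 [0.60115475 0.08488989 0.25130604] [-3.03376264e-05  6.38524792e-01  7.69601163e-01 -3.72744126e-04] [-4.29156164e-02  3.50569786e-01  1.35792389e+00 -5.62201848e-04
  1.43359827e+00 -2.28475015e-01]
```

View pics/w_house_v.png

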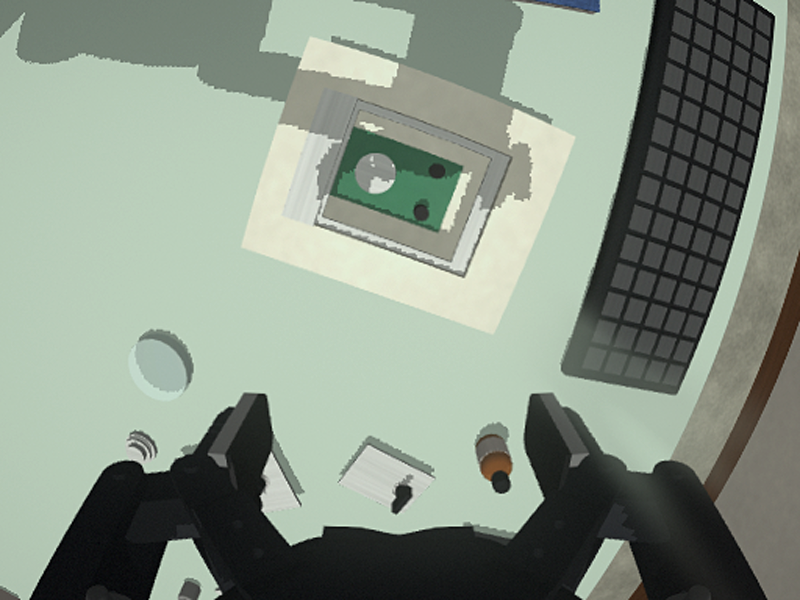

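The picture shows the housing. In the 800x600 view the lip's free edge runs (358,99) to (317,223), the far recess corners are (511,157) and (465,276), and the rim corners are (312,37), (575,136), (495,334) and (242,248). I'll convert these to positions and move on to the cover.

```bash
python3 - <<'E'
from h import *
s=0.64
rim=wplane("w_house",np.array([[312,37],[575,136],[495,334],[242,248]])*s,.07)[:,:2]*1000
print("rim",np.round(rim,1).tolist(),np.linalg.norm(rim-np.roll(rim,-1,0),axis=1).round(1),rim.mean(0).round(1))
rec=wplane("w_house",np.array([[511,157],[465,276]])*s,.07)[:,:2]*1000
lip=wplane("w_house",np.array([[358,99],[317,223]])*s,.076)[:,:2]*1000
print("rec",rec.round(1).tolist(),np.linalg.norm(rec[0]-rec[1]));print("lip",lip.round(1).tolist(),np.linalg.norm(lip[0]-lip[1]))
m1=rec.mean(0);m2=lip.mean(0);v=m1-m2
print("len (114)",np.linalg.norm(v),"yaw",np.degrees(np.arctan2(v[1],v[0])))
for a,b,n in((rec[1],rec[0],"rec"),(lip[1],lip[0],"lip")):
    d=b-a;print(n,"yaw",np.degrees(np.arctan2(d[1],d[0]))-90)
for i,j in((0,1),(3,2)):
    d=rim[j]-rim[i];print("rim yaw",np.degrees(np.arctan2(d[1],d[0])))
print("seat",(m2+v/np.linalg.norm(v)*52).round(1),(m1-v/np.linalg.norm(v)*62).round(1))
E
python3 -m pendant '[{"gripper":100,"dx":-0.11,"dy":-0.27,"dz":-0.08,"rx":0,"ry":0,"rz":0},{"gripper":100,"dx":-0.11,"dy":-0.27,"dz":-0.08,"rx":0,"ry":0,"rz":0},{"gripper":100,"dx":-0.11,"dy":-0.27,"dz":-0.08,"rx":0,"ry":0,"rz":0},{"gripper":100,"dx":-0.11,"dy":-0.27,"dz":-0.08,"rx":0,"ry":0,"rz":0},{"gripper":100,"dx":-0.11,"dy":-0.27,"dz":-0.08,"rx":0,"ry":0,"rz":0},{"gripper":100,"dx":-0.11,"dy":-0.27,"dz":-0.08,"rx":0,"ry":0,"rz":0},{"gripper":100,"dx":-0.11,"dy":-0.27,"dz":-0.08,"rx":0,"ry":0,"rz":0}]'
python3 - <<'E'
from h import *
im,o=wsnap("w_cov")
cv2.imwrite("pics/w_cov_v.png",cv2.convertScaleAbs(cv2.resize(im[...,::-1],(800,600),interpolation=2),alpha=1.3))
E
```

```text
rim [[511.4, 242.4], [707.0, 210.6], [682.8, 52.7], [484.9, 83.9]] [198.2 159.7 200.4 160.6] [596.5 147.4]
rec [[663.4, 183.4], [649.6, 92.5]] 91.97804152099992
lip [[552.3, 201.4], [539.1, 112.1]] 90.25422416449744
len (114) 112.36404039049918 yaw -9.620692064470513
rec yaw -8.66846875888676
lip yaw -8.388737597818178
rim yaw -9.21338305131687
rim yaw -8.960457159135998
seat [597.  148.1] [595.4 148.3]
time_s: 2.95
tcp_pos: [0.4913, -0.184, 0.1718]
eef_rot: [0.0, 0.639, 0.77, 0.0]
force: [0.3, 0.3, -0.4]
opening: 0.0854
finger_force: 0.0
```

View pics/w_cov_v.png

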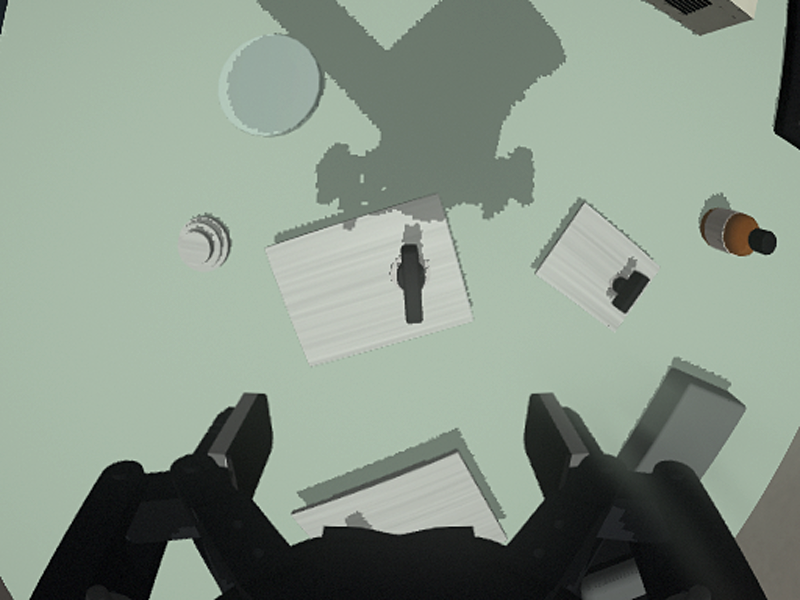

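The picture shows the middle cover with plate corners (266,247), (440,194), (473,320) and (311,366) in the 800x600 view. The wing top runs (410,245) to (414,322), and it stands clear of the other objects.

```bash
python3 - <<'E'
from h import *
s=.64
c=wplane("w_cov",np.array([[266,247],[440,194],[473,320],[311,366]])*s,.019)[:,:2]*1000
print(c.round(1).tolist(),np.linalg.norm(c-np.roll(c,-1,0),axis=1).round(1),c.mean(0))
for i,j in((0,1),(3,2)): d=c[j]-c[i];print("yaw",np.degrees(np.arctan2(d[1],d[0])))
for i,j in((3,0),(2,1)): d=c[j]-c[i];print("yaw",np.degrees(np.arctan2(d[1],d[0]))-90)
im=cv2.imread("pics/w_cov.png");m=(im.max(2)<60).astype(np.uint8);m[:,:246]=0;m[:,290:]=0;m[:150]=0;m[212:]=0
cs=max(cv2.findContours(m,cv2.RETR_EXTERNAL,cv2.CHAIN_APPROX_NONE)[0],key=cv2.contourArea)
w=wplane("w_cov",cs[:,0],.057)[:,:2].astype(np.float32)*1000;print("wing",cv2.minAreaRect(w))
w=wplane("w_cov",np.array([[410,245],[414,322]])*s,.057)[:,:2]*1000
d=w[0]-w[1];print(w.mean(0),np.linalg.norm(d),"wing dir",np.degrees(np.arctan2(d[1],d[0])))
o=ctrl.observe();M=R.from_quat(o["eef_rot"],scalar_first=True).as_matrix();print(np.degrees(np.arctan2(M[1],M[0])),o["tcp_pos"])
E
```

```text
[[400.9, -174.3], [507.0, -120.3], [546.8, -199.1], [442.0, -254.2]] [119.1  88.3 118.4  89.8] [ 474.1729243  -186.98486353]
yaw 26.9754828797034
yaw 27.747368267916496
yaw 27.28055453411659
yaw 26.83567199602308
wing ((496.6599426269531, -172.07180786132812), (15.277851104736328, 46.71168518066406), 10.771891593933105)
[ 497.82707577 -172.25543891] 46.14554983816928 wing dir 104.01760373247615
[100.71749154  10.71750783  -8.60753823] [ 0.49171306 -0.18329993  0.17191769]
```

```bash
python3 -m pendant '[{"gripper":100,"dx":0.007,"dy":0.009,"dz":-0.06,"rx":0,"ry":0,"rz":1.3},{"gripper":100,"dx":0.007,"dy":0.009,"dz":-0.1,"rx":0,"ry":0,"rz":1.3},{"gripper":100,"dx":0.007,"dy":0.009,"dz":-0.136,"rx":0,"ry":0,"rz":1.3},{"gripper":20,"dx":0.007,"dy":0.009,"dz":-0.136,"rx":0,"ry":0,"rz":1.3},{"gripper":20,"dx":0.007,"dy":0.009,"dz":-0.136,"rx":0,"ry":0,"rz":1.3},{"gripper":0,"dx":0.007,"dy":0.009,"dz":-0.136,"rx":0,"ry":0,"rz":1.3},{"gripper":0,"dx":0.007,"dy":0.009,"dz":-0.136,"rx":0,"ry":0,"rz":1.3},{"gripper":0,"dx":0.007,"dy":0.009,"dz":-0.136,"rx":0,"ry":0,"rz":1.3}]' 60
```

```text
time_s: 4.0
tcp_pos: [0.4992, -0.1749, 0.0367]
eef_rot: [0.001, 0.629, 0.777, 0.0]
force: [-1.6, 0.1, 6.4]
opening: 0.0088
finger_force: 59.8
```

```bash
python3 -m pendant '[{"gripper":0,"dx":0,"dy":0,"dz":0.03,"rx":0,"ry":0,"rz":0},{"gripper":0,"dx":0,"dy":0,"dz":0.08,"rx":0,"ry":0,"rz":0},{"gripper":0,"dx":0.03,"dy":0.06,"dz":0.13,"rx":0,"ry":0,"rz":-6},{"gripper":0,"dx":0.055,"dy":0.11,"dz":0.13,"rx":0,"ry":0,"rz":-12},{"gripper":0,"dx":0.08,"dy":0.16,"dz":0.13,"rx":0,"ry":0,"rz":-18},{"gripper":0,"dx":0.1,"dy":0.21,"dz":0.13,"rx":0,"ry":0,"rz":-24},{"gripper":0,"dx":0.125,"dy":0.26,"dz":0.13,"rx":0,"ry":0,"rz":-30},{"gripper":0,"dx":0.145,"dy":0.315,"dz":0.13,"rx":0,"ry":0,"rz":-36.5}]' 60
python3 -m pendant '[{"gripper":0,"dx":0,"dy":0,"dz":0,"rx":0,"ry":0,"rz":0},{"gripper":0,"dx":0,"dy":0,"dz":0,"rx":0,"ry":0,"rz":0}]'
python3 - <<'E'
from h import *
im,o=wsnap("w_held");M=R.from_quat(o["eef_rot"],scalar_first=True).as_matrix();print(o["tcp_pos"],np.degrees(np.arctan2(M[1],M[0])),M[2],o["opening"])
cv2.imwrite("pics/w_held_v.png",cv2.convertScaleAbs(cv2.resize(im[...,::-1],(800,600),interpolation=2),alpha=1.3))
cv2.imwrite("pics/top_held.png",ctrl.snapshot("top")[...,::-1])
E
```

```text
time_s: 5.0
tcp_pos: [0.6443, 0.142, 0.1654]
eef_rot: [0.0, 0.842, 0.54, 0.0]
force: [0.8, -2.1, -1.6]
opening: 0.0086
finger_force: 58.9
time_s: 5.25
tcp_pos: [0.6431, 0.1405, 0.1649]
eef_rot: [-0.0, 0.84, 0.542, -0.001]
force: [0.1, -0.2, -1.7]
opening: 0.0087
finger_force: 58.8
[0.64309785 0.14049394 0.16488444] [  65.66162348  -24.33842727 -148.34187745] [-1.14589936e-03 -7.73020015e-04 -9.99999045e-01] 0.00869753640170344
```

View pics/w_held_v.png

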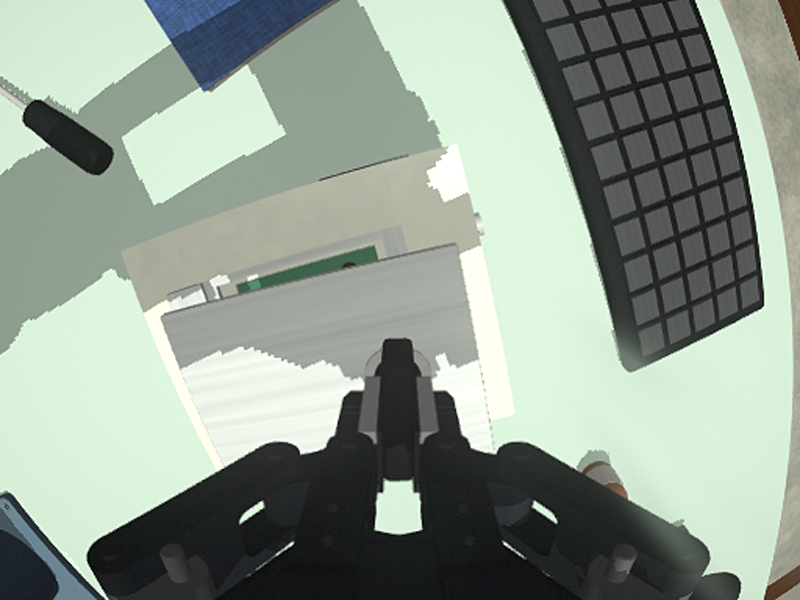

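The cover hangs level in the grip. Its +y edge runs (162,314) to (456,243), and the right edge goes down to (493,450). I'll measure its pose relative to the tool.

```bash
python3 - <<'E'
from h import *
s=.64;zt=.019+.1649-.0367
P=wplane("w_held",np.array([[162,314],[456,243],[493,450],[220,470]])*s,zt)[:,:2]*1000
d=P[1]-P[0];yaw=np.degrees(np.arctan2(d[1],d[0]));print("len",np.linalg.norm(d),"yaw",yaw)
e=P[1]-P[2];print("right edge yaw",np.degrees(np.arctan2(e[1],e[0]))-90)
e=P[0]-P[3];print("left edge yaw",np.degrees(np.arctan2(e[1],e[0]))-90)
u=d/np.linalg.norm(d);v=np.array([-u[1],u[0]])
mid=(P[0]+P[1])/2-45*v;knob=mid+28*u
o=ctrl.observe();print("mid",mid,"knob",knob,"tcp",o["tcp_pos"]*1000)
# top view
a=cv2.imread("pics/top_held.png")
# recess in same wrist pic: lip/rim visible rim corners for check
r=wplane("w_held",np.array([[122,252],[456,145],[514,415]])*s,.07)[:,:2]*1000
print("rim",r.round(1).tolist());
for A,B,off in((r[0],r[1],0),(r[2],r[1],-90)):
    d=B-A;print(np.linalg.norm(d),np.degrees(np.arctan2(d[1],d[0]))+off)
u=np.array([np.cos(np.radians(-9.2)),np.sin(np.radians(-9.2))]);v=np.array([-u[1],u[0]])
print("seat from rim corner",r[1]-100*u-80*v)
E
```

```text
len 118.31946057277584 yaw -11.263525095937101
right edge yaw -11.400600570661567
left edge yaw -14.540698749665452
mid [616.44882592 146.80560724] knob [643.90952353 141.33659577] tcp [643.25188493 139.29603379 165.25060151]
rim [[510.0, 241.5], [706.5, 209.6], [680.4, 51.0]]
199.15545607809727 -9.20993357571897
160.72055206876118 -9.356330814522934
seat from rim corner [595.04427862 146.60293788]
```

```bash
python3 -m pendant '[{"gripper":0,"dx":-0.0117,"dy":0.0004,"dz":-0.02,"rx":0,"ry":0,"rz":2},{"gripper":0,"dx":-0.0117,"dy":0.0004,"dz":-0.02,"rx":0,"ry":0,"rz":2}]' 60
python3 -m pendant '[{"gripper":0,"dx":0,"dy":0,"dz":0,"rx":-0.96,"ry":-5.92,"rz":0},{"gripper":0,"dx":0,"dy":0,"dz":-0.015,"rx":-1.92,"ry":-11.84,"rz":0},{"gripper":0,"dx":0,"dy":0,"dz":-0.015,"rx":-1.92,"ry":-11.84,"rz":0},{"gripper":0,"dx":0,"dy":0,"dz":-0.015,"rx":-1.92,"ry":-11.84,"rz":0}]'
python3 - <<'E'
from h import *
im,o=wsnap("w_tilt");print(o["tcp_pos"])
cv2.imwrite("pics/w_tilt_v.png",cv2.convertScaleAbs(cv2.resize(im[...,::-1],(800,600),interpolation=2),alpha=1.2))
E
```

```text
time_s: 5.6
tcp_pos: [0.63, 0.1395, 0.144]
eef_rot: [-0.001, 0.832, 0.555, -0.002]
force: [-1.2, 0.4, -2.6]
opening: 0.0084
finger_force: 58.8
time_s: 6.1
tcp_pos: [0.6334, 0.1405, 0.1319]
eef_rot: [0.071, 0.827, 0.553, 0.077]
force: [0.8, 0.6, -1.5]
opening: 0.0086
finger_force: 59.1
[0.633417   0.14051721 0.13191965]
```

View pics/w_tilt_v.png

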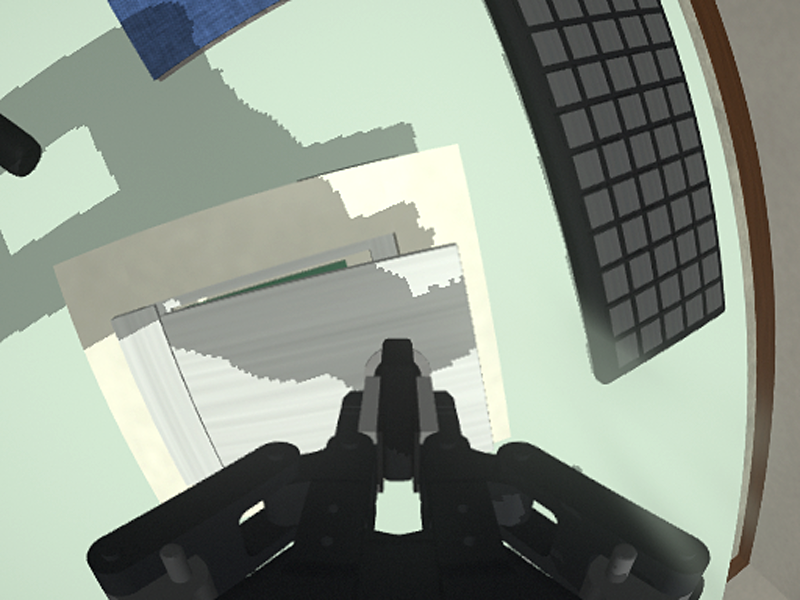

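The tilted cover sits over the recess with its +y edge at (162,314) to (456,243). The recess +y wall is at (166,298) to (395,234) and the lip's free edge at (155,308) to (222,467). I'll compute the offset between the two from this same picture.

```bash
python3 - <<'E'
from h import *
s=.64
K=ctrl.camera_info("wrist")["camera_matrix"];M=ctrl.camera_info("wrist")["mount"]
# plate corners in tool frame from plane: plate top at tool z = 36.7-19=17.7mm beyond TCP
px=np.array([[162,314],[456,243],[493,450]])*s
p=(px-K[:2,2])/K[0,0];r=np.linalg.norm(p,axis=1,keepdims=True);d=np.c_[p*np.sinc(r/np.pi),np.cos(r)]@M[:3,:3].T
for zt in(.0177,.0200):
    C=M[:3,3]+d*((zt-M[2,3])/d[:,2])[:,None]
    L=np.linalg.norm(C[1]-C[0])
    dd=np.load("pics/w_tilt.npz");Rt=R.from_quat(dd["q"],scalar_first=True).as_matrix();W=(C@Rt.T+dd["p"])*1000
    ux=(W[1]-W[0])/np.linalg.norm(W[1]-W[0]);n=-Rt[:,2];vy=np.cross(n,ux)
    mid=(W[0]+W[1])/2-45*vy-2.5*n
    print("plate len",L*1000,"yaw",np.degrees(np.arctan2(ux[1],ux[0])),"tilt",np.degrees(np.arcsin(ux[2])),"roll",np.degrees(np.arcsin(vy[2])),"mid",mid.round(1),"TCP-mid in cover", ((dd["p"]*1000-mid)@np.c_[ux,vy,n]).round(1))
    E=wplane("w_tilt",np.array([[166,298],[395,234]])*s,.07)[:,:2]*1000
    Lp=wplane("w_tilt",np.array([[155,308],[222,467]])*s,.076)[:,:2]*1000
    rc=wplane("w_tilt",np.array([[55,265],[459,145]])*s,.07)[:,:2]*1000
    y=np.radians(-9.2);u=np.array([np.cos(y),np.sin(y)]);v=np.array([-u[1],u[0]])
    a=lambda A,o=0:np.degrees(np.arctan2(*(A[1]-A[0])[::-1]))+o
    print("yaws rec,lip,rim",a(E),a(Lp,90),a(rc),"rimlen",np.linalg.norm(rc[1]-rc[0]))
    sv=np.array([E.mean(0)@v-47,rc.mean(0)@v-80]);su=np.array([Lp.mean(0)@u+52,E[1]@u-62,rc[1]@u-100,rc[0]@u+100])
    print("seat v rec,rim",sv,"u lip,rec,rim,rim",su,"| ref",np.array([596,147.6])@np.c_[u,v],"mid uv",mid[:2]@np.c_[u,v],"tcp uv",dd["p"][:2]*1000@np.c_[u,v])
E
```

```text
plate len 118.27754964293995 yaw -9.452040341480531 tilt 12.045565281520783 roll 0.06354694594907341 mid [611.5 145.2 106.5] TCP-mid in cover [27.2 -1.  20.2]
yaws rec,lip,rim -10.0540273189836 -9.575592426071466 -9.497404854984541 rimlen 199.7420291410202
seat v rec,rim [240.32366588 240.16434388] u lip,rec,rim,rim [563.78680122 564.14503272 565.05378308 565.31444478] | ref [564.73475068 240.99050059] mid uv [580.44187664 241.11997822] tcp uv [602.80282978 239.98109478]
plate len 119.96675386752906 yaw -9.45204034148052 tilt 12.045565281520776 roll 0.06354694594907181 mid [611.3 144.8 104.1] TCP-mid in cover [27.8 -0.6 22.5]
yaws rec,lip,rim -10.0540273189836 -9.575592426071466 -9.497404854984541 rimlen 199.7420291410202
seat v rec,rim [240.32366588 240.16434388] u lip,rec,rim,rim [563.78680122 564.14503272 565.05378308 565.31444478] | ref [564.73475068 240.99050059] mid uv [580.28302913 240.65859036] tcp uv [602.80282978 239.98109478]
```

Relative offset: the cover needs about -0.6 mm along the seat's y, and yaw and tilt are good. The TCP is +38 mm along the seat's x, and I want +36 mm before the slide. Now descending.

```bash
python3 -m pendant '[{"gripper":0,"dx":-0.002,"dy":-0.0003,"dz":-0.015,"rx":0,"ry":0,"rz":0},{"gripper":0,"dx":-0.002,"dy":-0.0003,"dz":-0.025,"rx":0,"ry":0,"rz":0},{"gripper":0,"dx":-0.002,"dy":-0.0003,"dz":-0.025,"rx":0,"ry":0,"rz":0},{"gripper":0,"dx":-0.002,"dy":-0.0003,"dz":-0.025,"rx":0,"ry":0,"rz":0},{"gripper":0,"dx":-0.002,"dy":-0.0003,"dz":-0.025,"rx":0,"ry":0,"rz":0}]' 60
python3 -c "
from h import *
o=ctrl.observe();y=np.radians(-9.2);u=np.array([np.cos(y),np.sin(y)]);v=np.array([-u[1],u[0]]);p=o['tcp_pos']*1000
print(p,p[:2]@u-564.6,p[:2]@v-240.25,o['force'])"
```

```text
time_s: 6.78
tcp_pos: [0.6303, 0.1408, 0.1057]
eef_rot: [0.071, 0.827, 0.553, 0.077]
force: [-0.4, -0.0, -2.1]
opening: 0.0087
finger_force: 59.1
[630.31650621 140.81603526 105.7206227 ] 35.0944467912683 -0.46963325429234715 [-0.41179649 -0.02443683 -2.09872302]
```

```bash
python3 -m pendant '[{"gripper":0,"dx":-0.005,"dy":0.0007,"dz":-0.0006,"rx":0,"ry":0,"rz":0},{"gripper":0,"dx":-0.01,"dy":0.0014,"dz":-0.0006,"rx":0,"ry":0,"rz":0},{"gripper":0,"dx":-0.0139,"dy":0.002,"dz":-0.0006,"rx":0,"ry":0,"rz":0},{"gripper":0,"dx":-0.0139,"dy":0.002,"dz":-0.0006,"rx":0,"ry":0,"rz":0},{"gripper":0,"dx":-0.0139,"dy":0.002,"dz":-0.0006,"rx":0,"ry":0,"rz":0}]' 60
python3 -c "
from h import *
o=ctrl.observe();y=np.radians(-9.2);u=np.array([np.cos(y),np.sin(y)]);v=np.array([-u[1],u[0]]);p=o['tcp_pos']*1000
print(p,p[:2]@u-564.6,p[:2]@v-240.25,o['force'],o['torque'])"
```

```text
time_s: 7.4
tcp_pos: [0.6162, 0.1428, 0.1048]
eef_rot: [0.071, 0.827, 0.553, 0.077]
force: [-0.3, 0.3, -1.6]
opening: 0.0082
finger_force: 59.1
[616.15157989 142.76763237 104.84531596] 20.799710663114865 -0.8078462156368005 [-0.27469819  0.31103158 -1.62297574] [0.03123444 0.10898598 0.02433428]
```

```bash
python3 -m pendant '[{"gripper":0,"dx":0.0026,"dy":-0.0004,"dz":-0.0058,"rx":0.64,"ry":3.95,"rz":0},{"gripper":0,"dx":0.0047,"dy":-0.0008,"dz":-0.0117,"rx":1.28,"ry":7.9,"rz":0},{"gripper":0,"dx":0.0067,"dy":-0.0011,"dz":-0.0178,"rx":1.92,"ry":11.84,"rz":0},{"gripper":0,"dx":0.0067,"dy":-0.0011,"dz":-0.0178,"rx":1.92,"ry":11.84,"rz":0},{"gripper":0,"dx":0.0067,"dy":-0.0011,"dz":-0.0178,"rx":1.92,"ry":11.84,"rz":0}]' 60
python3 -c "
from h import *
o=ctrl.observe();y=np.radians(-9.2);u=np.array([np.cos(y),np.sin(y)]);v=np.array([-u[1],u[0]]);p=o['tcp_pos']*1000
print(p,p[:2]@u-564.6,p[:2]@v-240.25,o['force'],o['torque'])"
```

```text
time_s: 8.02
tcp_pos: [0.6225, 0.1417, 0.0867]
eef_rot: [0.0, 0.831, 0.556, 0.0]
force: [1.0, 0.1, -2.3]
opening: 0.0087
finger_force: 59.2
[622.51835155 141.6530485   86.7096441 ] 27.26278285443459 -0.8901653647137096 [ 1.00696869  0.1187739  -2.27352967] [-0.02190899 -0.01717506 -0.10042212]
```

```bash
python3 -m pendant '[{"gripper":0,"dx":0.0003,"dy":0,"dz":-0.0012,"rx":0,"ry":0,"rz":0},{"gripper":0,"dx":0.0003,"dy":0,"dz":-0.0024,"rx":0,"ry":0,"rz":0},{"gripper":0,"dx":0.0003,"dy":0,"dz":-0.0024,"rx":0,"ry":0,"rz":0},{"gripper":0,"dx":0.0003,"dy":0,"dz":-0.0024,"rx":0,"ry":0,"rz":0}]' 60
python3 - <<'E'
from h import *
o=ctrl.observe();print(o['tcp_pos'],o['force'],o['torque'])
im,o=wsnap("w_home")
cv2.imwrite("pics/w_home_v.png",cv2.convertScaleAbs(cv2.resize(im[...,::-1],(800,600),interpolation=2),alpha=1.2))
E
```

```text
time_s: 8.52
tcp_pos: [0.6229, 0.1418, 0.0849]
eef_rot: [0.0, 0.831, 0.556, 0.0]
force: [-1.9, -0.5, 1.3]
opening: 0.0083
finger_force: 59.5
[0.62294093 0.14182768 0.08493139] [-1.87827609 -0.49313963  1.30841382] [0.0514743  0.23177522 0.03224547]
```

View pics/w_home_v.png

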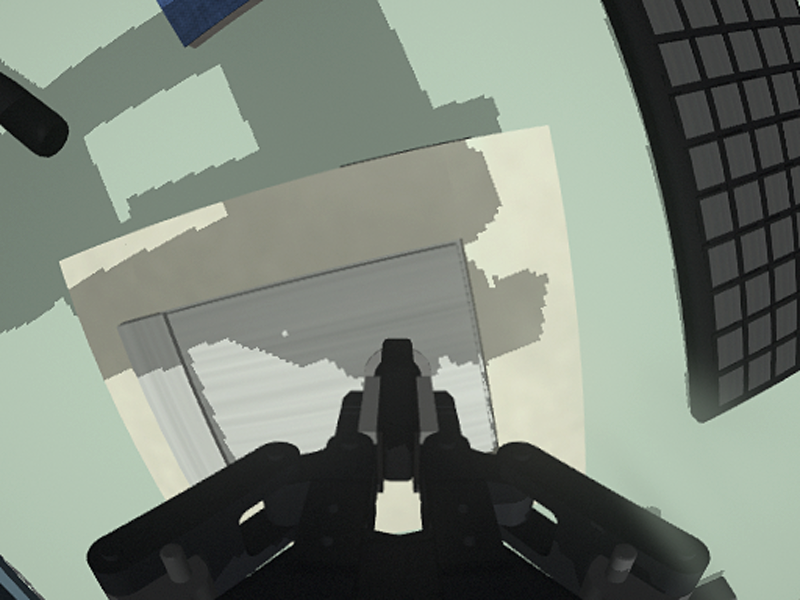

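The cover is in the recess, with the lip edge line at (165,313) to (230,462) lying over it and the rim all round. The height of 84.9 mm matches the 84.7 mm expected, and contact is about 3 N. I'll press a little and check.

```bash
python3 -m pendant '[{"gripper":0,"dx":0,"dy":0,"dz":-0.001,"rx":0,"ry":0,"rz":0},{"gripper":0,"dx":0,"dy":0,"dz":-0.001,"rx":0,"ry":0,"rz":0},{"gripper":0,"dx":0,"dy":0,"dz":-0.001,"rx":0,"ry":0,"rz":0}]'
python3 -c "
from h import *
o=ctrl.observe();print(o['tcp_pos'],o['force'],o['torque'])"
```

```text
time_s: 8.95
tcp_pos: [0.6229, 0.1418, 0.0848]
eef_rot: [0.0, 0.831, 0.556, 0.0]
force: [-4.4, -0.6, 7.9]
opening: 0.0085
finger_force: 60.6
[0.62294081 0.14181521 0.08479389] [-4.42347782 -0.62742828  7.85598709] [0.04273266 0.64427241 0.01267791]
```

It is seated firmly. Turning the knob clockwise.

```bash
python3 -m pendant '[{"gripper":0,"dx":0,"dy":0,"dz":0.0005,"rx":0,"ry":0,"rz":-9},{"gripper":0,"dx":0,"dy":0,"dz":0.0005,"rx":0,"ry":0,"rz":-18},{"gripper":0,"dx":0,"dy":0,"dz":0.0005,"rx":0,"ry":0,"rz":-27},{"gripper":0,"dx":0,"dy":0,"dz":0.0005,"rx":0,"ry":0,"rz":-36},{"gripper":0,"dx":0,"dy":0,"dz":0.0005,"rx":0,"ry":0,"rz":-45},{"gripper":0,"dx":0,"dy":0,"dz":0.0005,"rx":0,"ry":0,"rz":-54},{"gripper":0,"dx":0,"dy":0,"dz":0.0005,"rx":0,"ry":0,"rz":-63},{"gripper":0,"dx":0,"dy":0,"dz":0.0005,"rx":0,"ry":0,"rz":-70}]' 60
python3 -c "
from h import *
o=ctrl.observe();M=R.from_quat(o['eef_rot'],scalar_first=True).as_matrix();print(o['tcp_pos'],np.degrees(np.arctan2(M[1],M[0])),o['force'],o['torque'],o['q'])"
```

```text
time_s: 9.95
tcp_pos: [0.623, 0.1422, 0.0848]
eef_rot: [-0.0, 1.0, -0.023, 0.0]
force: [-3.6, 2.0, 4.2]
opening: 0.0086
finger_force: 60.2
[0.62299129 0.14217169 0.08482024] [ -2.66414216 -92.66413123  56.16300986] [-3.62320616  2.01179775  4.17646849] [0.11571298 0.47862528 0.07392549] [4.97950571e-02 5.37132229e-01 1.49030236e+00 5.86442928e-04
 1.11376601e+00 1.66683066e+00]
```

```bash
python3 -m pendant '[{"gripper":0,"dx":0,"dy":0,"dz":0,"rx":0,"ry":0,"rz":-4},{"gripper":0,"dx":0,"dy":0,"dz":0,"rx":0,"ry":0,"rz":-7},{"gripper":0,"dx":0,"dy":0,"dz":0,"rx":0,"ry":0,"rz":-7},{"gripper":0,"dx":0,"dy":0,"dz":0,"rx":0,"ry":0,"rz":-7}]' 60
python3 -c "
from h import *
o=ctrl.observe();M=R.from_quat(o['eef_rot'],scalar_first=True).as_matrix();print(o['tcp_pos'],np.degrees(np.arctan2(M[1],M[0])),o['force'],o['torque'])"
```

```text
time_s: 10.45
tcp_pos: [0.623, 0.1422, 0.0848]
eef_rot: [-0.0, 0.997, -0.082, 0.0]
force: [-3.3, 1.9, 5.2]
opening: 0.0089
finger_force: 60.2
[0.62299783 0.14220604 0.08483062] [ -9.40927524 -99.4092656   63.13137818] [-3.27669245  1.93148402  5.21758783] [ 0.16332314  0.50385975 -0.08381996]
```

```bash
python3 -m pendant '[{"gripper":40,"dx":0,"dy":0,"dz":0,"rx":0,"ry":0,"rz":0},{"gripper":40,"dx":0,"dy":0,"dz":0,"rx":0,"ry":0,"rz":0},{"gripper":40,"dx":0,"dy":0,"dz":0,"rx":0,"ry":0,"rz":0},{"gripper":40,"dx":0,"dy":0,"dz":0.03,"rx":0,"ry":0,"rz":0},{"gripper":40,"dx":0,"dy":0,"dz":0.08,"rx":0,"ry":0,"rz":0},{"gripper":40,"dx":0,"dy":-0.04,"dz":0.13,"rx":0,"ry":0,"rz":0},{"gripper":40,"dx":0,"dy":-0.04,"dz":0.13,"rx":0,"ry":0,"rz":0},{"gripper":40,"dx":0,"dy":-0.04,"dz":0.13,"rx":0,"ry":0,"rz":0}]'
python3 - <<'E'
from h import *
im,o=wsnap("w_end");print(o["tcp_pos"])
cv2.imwrite("pics/w_end_v.png",cv2.convertScaleAbs(cv2.resize(im[...,::-1],(800,600),interpolation=2),alpha=1.2))
E
```

```text
time_s: 11.45
tcp_pos: [0.6229, 0.1015, 0.2137]
eef_rot: [-0.0, 0.997, -0.083, -0.0]
force: [-0.5, 0.2, -0.7]
opening: 0.0343
finger_force: 0.0
[0.62288655 0.10145374 0.21369965]
```

View pics/w_end_v.png

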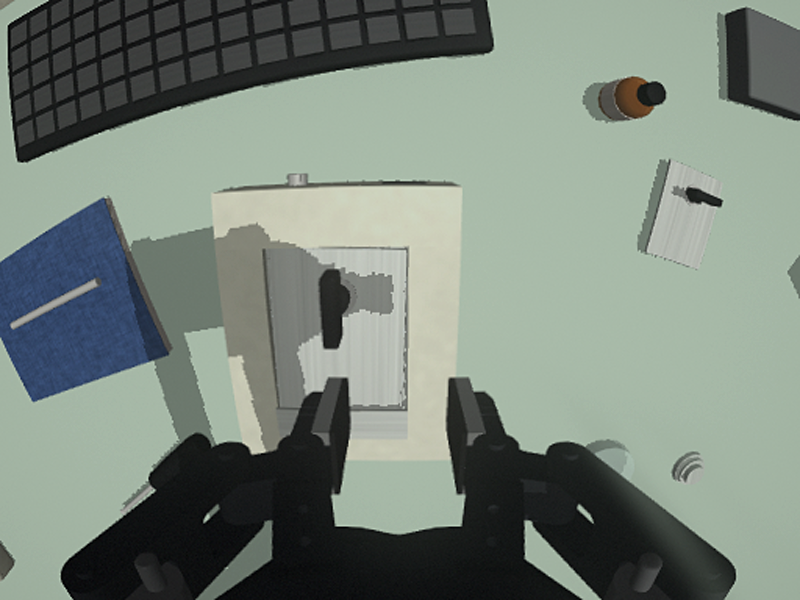

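The cover lies flush in the recess with its plain edge under the lip at (340,410). The wing at (333,308) points along the cover's x axis, so the tongue is locked, and the gripper is clear. Handing in.

```bash
python3 -c "
from rig import ctrl
print(ctrl.finish_job())"
```

```text
the job is handed in; nothing more can be done
None
```

The cover is home under the lip, its knob is turned the full quarter turn to the stop, and the gripper is clear; I handed the job in at about 11.5 s, but no verdict came back.

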